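# Show the helper how lunch is served

### The job

Show the new kitchen helper how lunch gets served by pointing, in this order, at the red tab of the tiffin's spring clip (undo this), the middle of the ladle's bowl (serve with this) and the middle of the orange cup's mouth (into this). Each time bring the fingertips to two or three centimetres straight above the spot and keep them there for two seconds; do not dip into the bowl or cup, and do not bring the fingertips down over the green cup, the aluminium box or the spice jar. Touch, move or lift nothing at all, and finish with the hand raised well clear of the things.

Things in the scene. Friction and masses are not known exactly. Their poses are not given: they have to be found in the camera images.
- counter: Makeshift counter of two big upturned stacking plastic crates, blue on grey, fixed. Its flat blue top is 560 (x) by 800 (y) mm, at z = 0, level with the robot's base; origin at the middle of the top face.
- tiffin: Loose grey steel three-tier tiffin, upright, about 0.65 kg, 114 mm across and 152 mm tall to the lid, with a thin carrying handle arching over the lid (in its own y-z plane, 183 mm tall at the top). Origin: centre of the underside, z up. A spring clip with a red thumb tab sits on its own -x side. It may be turned any way.
- clip (a point): Middle of the upper face of the red thumb tab of the tiffin's spring clip: tab 30 mm (tiffin x) by 28 mm (y) by 4 mm thick, level, 153 mm above the counter and 71 mm from the tiffin's axis, on its -x side. Axes as the tiffin's, z up.
- ladle: Loose steel serving ladle lying on the counter, 0.14 kg: an open bowl 80 mm across and 30 mm deep, flat underneath, with an 8 mm round handle running 255 mm along its own +x from the bowl's centre (at most 38 mm above the counter). Origin: centre of the bowl's underside, z up.
- ladle_bowl (a point): Centre of the ladle bowl's open mouth, level with its rim, 30 mm above the counter; z up.
- orange_cup: Loose orange silicone cup, upright, empty, 76 mm across the rim, 85 mm tall, 0.09 kg. Origin: centre of the underside, z up.
- orange_cup_rim (a point): Centre of the orange cup's open mouth, level with the rim, 85 mm above the counter; z up.
- green_cup: Loose green cup of the same shape and size as the orange one (76 mm across, 85 mm tall). Not to be pointed at. Origin: centre of the underside.
- green_cup_rim (a point): Centre of the green cup's mouth, level with the rim, 85 mm above the counter.
- alu_box: Loose round aluminium box with its lid on, 96 mm across, 51 mm tall. Not to be pointed at. Origin: centre of the underside.
- spice_jar: Loose small amber spice jar with a yellow cap, 44 mm across, 80 mm tall, near the counter's far edge. Not to be pointed at. Origin: centre of the underside.

How it is judged:
By the outcome, as a careful person would: the job done as asked, in the order asked, and still so for the second after the job is handed in, with the robot touching nothing.
It also fails if it takes over 59 s, if anything falls off the work surface, if the arm or the gripper's body presses on something with over 40 N, if the wrist force passes 120 N, or if a joint passes its speed limit or range.

### The arm

A 6-joint arm with a two-finger parallel gripper is mounted at the origin on the work surface. World frame = base frame: x ahead of the robot, y to its left, z up, the work surface at z = 0. Lengths are in m, angles in rad, forces in N, time in s.
With the tool pointing down it reaches from about 0.25 to 0.725 m from the base axis. Payload 4 kg.
Tool frame: the origin (TCP) lies at the very end of the fingers, on their centre line; the grasp point (between the pads) lies 19 mm behind it; x points along the fingers, z is the direction in which the jaws open and shut, and the axes are right-handed (so a half turn about x gives the same grasp; the last joint's range is limited). The gripper opens to 85 mm and grips with 20 to 120 N. Pads are 22 mm wide; open, the fingers measure 114 mm over their backs; the gripper's body (76 mm by 85 mm) begins 54 mm behind the grasp point. The pads swing forward as they close: fully open they stand 13 mm farther back than shut.
Start: joints at [1.281, 0.241, 0.005, 1.335, 0, 1.571], TCP at [0.143, 0.479, 0.231] pointing down, gripper open.
Joint ranges: [-2.72, 2.72], [-1.05, 1.87], [-1.09, 1.28], [-1.99, 2.15], [-1.42, 1.44], [-3.14, 3.14]. Speed limits (rad/s): [2.79, 2.79, 3.14, 3.14, 3.14, 3.14].

### API

Orientations are given as a unit quaternion [x, y, z, w].
In Python, from workcell import bot gives the robot as it stands.
- The arm moves only by the tool apply_moves, never from a script. Its argument "targets" is one flat list of numbers, 7 for each row, row after row: the shift along the tool's x, y, z in units of 25 cm (1.0 is 25 cm), then the turn, a rotation vector about the tool's x, y, z in units of 0.5 rad (1.0 is 0.5 rad), then the opening, from 0 (shut) to 1 (fully open). In form: [tx, ty, tz, wx, wy, wz, claw, tx, ty, tz, wx, wy, wz, claw, ...]. A call has 1 to 12 rows; each row is the pose to reach, as a shift and turn from the pose commanded when the call began, along the tool's axes at that moment; what a row does not reach only later rows make up. A row lasts 1/12 s, in which the tool goes at most 41.7 mm and 7.16 degrees, less where a joint would pass 70% of its speed; a pose out of reach is approached as far as the arm can. A call with a number of a shift or a turn outside -1 to 1 is refused whole. A call with a gripper value outside its range is refused whole. The fingers move at their own pace and stop on an object; the grip force is fixed at half the most. Time passes only in rows, so rows that repeat a pose let the fingers close. It gives the time, the measured TCP pose, the force and the opening at its end, in the units of the state.
- bot.get_obs(): the state, without advancing time (a new reading comes with each control period).
- bot.camera(name): name is "scene" or "top" or "wrist"; returns (picture, depth): 420x560x3 uint8, red, green, blue; 420x560 float32, m along the optical axis (not along the pixel's ray), 0 where there is no reading.
- bot.camera_params(name): a dict with "fx", "fy", "cx", "cy" (pixels), "dist" ([k1, k2, p1, p2, k3] as OpenCV has them; the pictures are not rectified), "T" (4x4, takes a point from camera to world coordinates); the wrist camera has in their place "tool_from_camera" (4x4, takes a point from camera to tool coordinates, whose origin is the TCP and whose axes are the tool frame's). Camera axes: x right, y up, looking along -z (the intrinsics and any distortion apply to the point x, -y, -z); pixel columns grow to the right and rows downward; lengths in m; the calibration is good to about 2 mm. A picture is of the moment at which its call begins: read the wrist's pose just before it. camera_params takes no time and is no camera call.
- bot.job_done(): hands the job in, once; it reports no verdict.
The state is a dict: "clock": time; "joint_pos": joint angles; "joint_vel": joint speeds; "tau": joint torques, N m; "eef_pos": TCP position; "tool_rot": TCP orientation; "ft_force": force on the tool from outside, world axes, zero at the start; "ft_torque": the same for the moment, N m; "grip_width": finger opening in m.
Only numpy, scipy, OpenCV 4.12 (cv2) and the standard library are available. Lean on these libraries where they do the work, as an engineer would, in place of code of your own. Each camera call takes 0.05 s, during which the arm holds its last target.

## Working session

There is one attempt and no reset: what is moved stays moved. The work goes in short steps, Python scripts to look and compute and a tool call to move; the robot and the scene stay as the last step left them, time stands still between calls to the robot, and variables do not carry over. Pictures are saved under pics/ and viewed, and the job is handed in when it is done.

Besides the shell and the picture viewer there is one more tool, called after "Call:" as name(argument=value, ...), one argument or row to a line, values as JSON. apply_moves: Moves the arm, as the interface text tells. Its arguments: {"type":"object","properties":{"targets":{"type":"array"}},"required":["targets"]}

```bash
mkdir -p pics; ls
cat > h.py <<'E'
import numpy as np,cv2
from workcell import bot
E
python3 - <<'E'
from h import *
o=bot.get_obs()
for k,v in o.items(): print(k,np.round(v,4))
for n in("top","scene"):
    p,d=bot.camera(n); cv2.imwrite(f"pics/{n}1.png",p[:,:,::-1]); np.savez(n+"1.npz",p=p,d=d)
    print(n,bot.camera_params(n))
E
```

```text
pics
clock 0.0
joint_pos [1.281  0.2414 0.0037 1.3352 0.     1.5708]
joint_vel [ 0.0019  0.0012 -0.0001 -0.001   0.0003 -0.0009]
tau [-1.00000e-04 -3.72316e+01  2.52409e+01  1.68000e-02  2.00000e-04
  0.00000e+00]
eef_pos [0.1427 0.4785 0.2304]
tool_rot [-0.423   0.5676  0.4221  0.5663]
ft_force [ 0.2804 -0.6528  0.8621]
ft_torque [ 0.0524  0.0393 -0.0317]
grip_width 0.085
top {'fx': 487.46910752453323, 'fy': 487.46910752453323, 'cx': 279.11401477273506, 'cy': 207.3316729102548, 'dist': array([-0.15367765,  0.        ,  0.        ,  0.        ,  0.        ]), 'T': array([[ 0.02432523,  0.98689201, -0.15953822,  0.44795454],
       [-0.99940021,  0.0200716 , -0.02821979, -0.04352062],
       [-0.0246477 ,  0.16012898,  0.98678833,  1.16594912],
       [ 0.        ,  0.        ,  0.        ,  1.        ]])}
scene {'fx': 397.72756708237574, 'fy': 397.72756708237574, 'cx': 281.55797108795826, 'cy': 211.5496817573336, 'dist': array([0.00063699, 0.        , 0.        , 0.        , 0.        ]), 'T': array([[ 0.57277792, -0.69113417,  0.44074825,  0.99646661],
       [ 0.81967675,  0.48780047, -0.30030107, -0.26840724],
       [-0.00744887,  0.53327691,  0.84590794,  0.79812581],
       [ 0.        ,  0.        ,  0.        ,  1.        ]])}
```

View pics/top1.png

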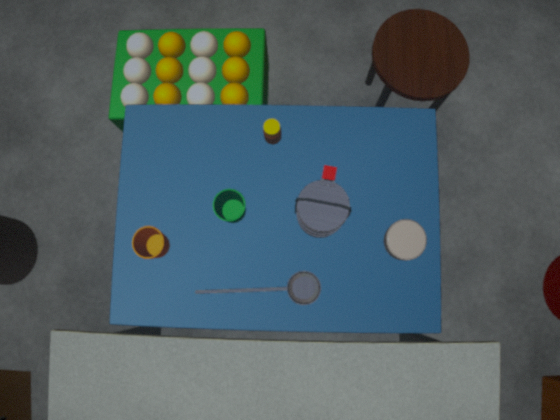

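View pics/scene1.png

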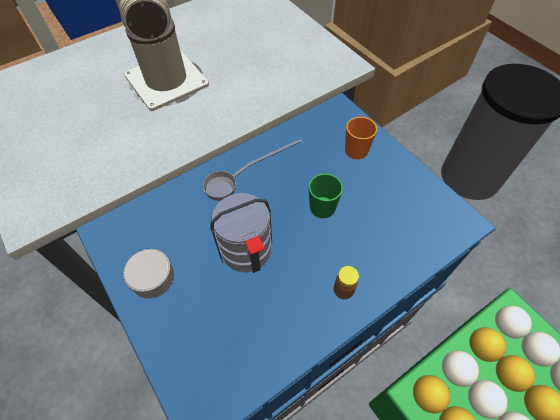

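```bash
cat >> h.py <<'E'
def ray(n,u,v,z):
    c=bot.camera_params(n);K=np.array([[c['fx'],0,c['cx']],[0,c['fy'],c['cy']],[0,0,1]])
    q=cv2.undistortPoints(np.array([[[u,v]]],float),K,c['dist'])[0,0]
    r=c['T'][:3,:3]@np.array([q[0],-q[1],-1]);o=c['T'][:3,3]
    return o+r*(z-o[2])/r[2]
def cloud(n,d):
    c=bot.camera_params(n);K=np.array([[c['fx'],0,c['cx']],[0,c['fy'],c['cy']],[0,0,1]])
    v,u=np.mgrid[:420,:560];q=cv2.undistortPoints(np.stack([u,v],-1).reshape(-1,1,2).astype(float),K,c['dist'])[:,0].reshape(420,560,2)
    P=np.stack([q[...,0]*d,-q[...,1]*d,-d],-1)
    return P@c['T'][:3,:3].T+c['T'][:3,3]
E
python3 - <<'E'
from h import *
for n in("top","scene"):
    f=np.load(n+"1.npz");p,d=f['p'].astype(int),f['d'];W=cloud(n,d)
    r=(p[...,0]>130)&(p[...,1]<60)&(p[...,2]<60)&(W[...,2]>.12)&(W[...,2]<.18)&(d>0)
    v,u=np.nonzero(r);print(n,'red',len(u),u.mean(),v.mean(),np.median(W[r],0),ray(n,u.mean(),v.mean(),.153))
    for nm,(z0,z1) in dict(lid=(.14,.16)).items():
        m=(W[...,2]>z0)&(W[...,2]<z1)&~r&(d>0)&(abs(W[...,1])<.4)
        print('lid',m.sum(),W[m].mean(0),W[m].min(0),W[m].max(0))
    # cups rims/ladle: points clustered
    for nm,c,z in(('orange',(0.45,.23),.085),('green',(.5,.06),.085),('bowl',(.3,-.1),.03),('alu',(.4,-.3),.051),('jar',(.65,0),.08)):
        m=(abs(W[...,2]-z)<.006)&(np.hypot(W[...,0]-c[0],W[...,1]-c[1])<.13)&(d>0)&~r
        q=W[m]; 
        if len(q)>4:
            (cx,cy),rad=cv2.minEnclosingCircle(q[:,:2].astype(np.float32)); print(nm,len(q),round(cx,3),round(cy,3),round(rad,3),q.mean(0))
f=np.load("top1.npz");P=f['p'][:,:,::-1]
a=cv2.resize(P[260:320,180:340],None,fx=5,fy=5,interpolation=2);b=cv2.resize(P[215:275,120:280-80],None,fx=5,fy=5,interpolation=2)
c=cv2.resize(P[160:220,290:370],None,fx=5,fy=5,interpolation=2)
cv2.imwrite("pics/crop1.png",np.vstack([a,np.hstack([b,c])]))
E
```

```text
top red 142 328.92957746478874 172.51408450704224 [ 0.68916935 -0.1190838   0.15218997] [ 0.68899574 -0.1188508   0.153     ]
lid 2010 [ 0.61845108 -0.106804    0.14841323] [ 0.56270756 -0.16478963  0.1400121 ] [ 0.70608496 -0.0497703   0.15718754]
orange 148 0.537 0.284 0.038 [0.52897427 0.27954737 0.08373802]
green 77 0.617 0.098 0.036 [0.60193387 0.09428425 0.08382945]
bowl 40 0.423 -0.077 0.03 [ 0.4139047  -0.07764891  0.02867581]
alu 134 0.525 -0.305 0.031 [ 0.52212336 -0.30506972  0.04906313]
jar 143 0.634 0.04 0.091 [0.63283369 0.09027731 0.08215252]
scene red 213 254.50234741784038 244.68544600938966 [ 0.69081718 -0.12049008  0.15359472] [ 0.6904215  -0.12057782  0.153     ]
lid 2496 [ 0.55333011 -0.09920038  0.14996804] [-0.01656122 -0.16837316  0.1400014 ] [0.70578933 0.05393858 0.15996725]
orange 168 0.538 0.282 0.039 [0.53146191 0.27851913 0.08356492]
green 102 0.618 0.097 0.036 [0.60258072 0.0964112  0.08421074]
bowl 65 0.423 -0.077 0.031 [ 0.41237259 -0.07585804  0.0284342 ]
alu 143 0.526 -0.306 0.031 [ 0.52241646 -0.3073217   0.05064966]
jar 243 0.65 -0.0 0.13 [0.63883787 0.05079498 0.08078758]
```

View pics/crop1.png

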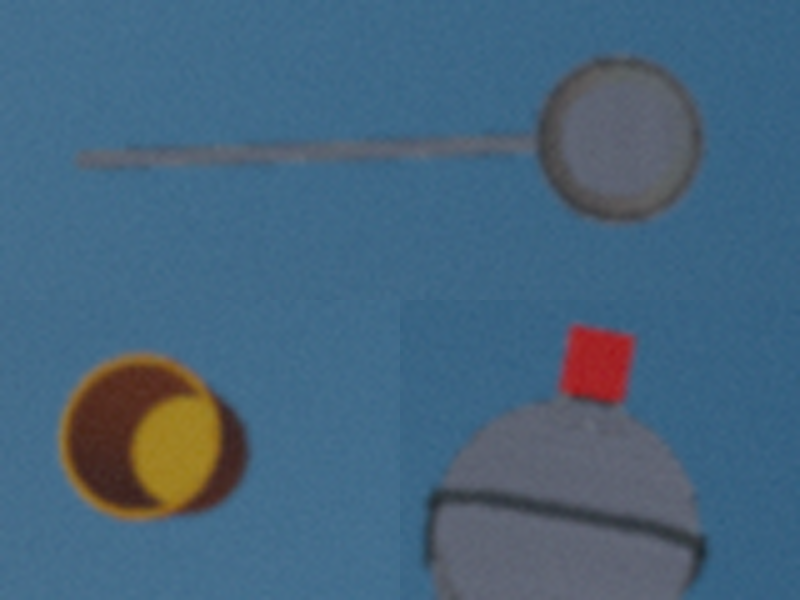

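```bash
cat >> h.py <<'E'
from scipy.spatial.transform import Rotation as R
E
python3 - <<'E'
from h import *
print('bowl',ray("top",303.6,287.2,.03)); print('orange',ray("top",147.8,241.8,.085))
f=np.load("top1.npz")['d'];W=cloud("top",f)
for z,c,rr in((.03,(.423,-.077),.05),):
    m=(abs(W[...,2]-z)<.006)&(np.hypot(W[...,0]-c[0],W[...,1]-c[1])<rr)
    q=W[m]; print(cv2.minEnclosingCircle(q[:,:2].astype(np.float32)))
o=bot.get_obs();print(R.from_quat(o['tool_rot']).as_matrix().round(4))
print(bot.camera_params("wrist"))
E
```

```text
bowl [ 0.44608517 -0.07209241  0.03      ]
orange [0.53763255 0.28280433 0.085     ]
((0.44603630900382996, -0.07097242772579193), 0.03982419893145561)
[[-6.000e-04 -9.583e-01  2.858e-01]
 [-1.800e-03  2.858e-01  9.583e-01]
 [-1.000e+00  0.000e+00 -1.900e-03]]
{'fx': 362.33997243715646, 'fy': 362.33997243715646, 'cx': 281.8704132157528, 'cy': 208.8947501073145, 'dist': array([-0.04850332,  0.        ,  0.        ,  0.        ,  0.        ]), 'tool_from_camera': array([[ 6.02695051e-05,  3.19650614e-01, -9.47535477e-01,
        -1.42160472e-01],
       [-6.35813828e-05,  9.47535478e-01,  3.19650611e-01,
         8.26161541e-02],
       [ 9.99999996e-01,  4.09804318e-05,  7.74313224e-05,
        -8.66057808e-04],
       [ 0.00000000e+00,  0.00000000e+00,  0.00000000e+00,
         1.00000000e+00]])}
```

```bash
cat >> h.py <<'E'
def go(x,y,z,yaw=None,n=8,hold=2,claw=0):
    # yaw: azimuth of tool z axis
    o=bot.get_obs();M=R.from_quat(o['tool_rot']);p=np.array(o['eef_pos'])
    zz=M.as_matrix()[:,2]
    if yaw is None: yaw=np.arctan2(y,x)
    G=np.array([[0,-np.sin(yaw),np.cos(yaw)],[0,np.cos(yaw),np.sin(yaw)],[-1,0,0]])
    t=M.inv().apply(np.array([x,y,z])-p)/.25; w=(M.inv()*R.from_matrix(G)).as_rotvec()/.5
    print('pose',p.round(4),'yaw',np.arctan2(zz[1],zz[0]).round(3),'clock',o['clock'],'F',np.round(o['ft_force'],1),'w',np.round(o['grip_width'],3))
    print('full',t.round(4),w.round(4))
    s=np.arange(1,n+1)/n; s=s*s*(3-2*s)
    print(','.join(','.join(f'{a:g}' for a in np.r_[np.r_[t,w].dot(1)*q,claw].round(3)) for q in list(s)+[1]*hold))
E
python3 - <<'E'
from h import *
go(.28,.38,.28,1.281-.363)
E
```

```text
pose [0.1427 0.4786 0.2305] yaw 1.281 clock 0.1 F [1.  0.4 0.1] w 0.085
full [-0.1976 -0.639  -0.2214] [ 7.26e-01 -3.80e-03  7.00e-04]
-0.008,-0.027,-0.01,0.031,-0,0,0,-0.031,-0.1,-0.035,0.113,-0.001,0,0,-0.063,-0.202,-0.07,0.23,-0.001,0,0,-0.099,-0.319,-0.111,0.363,-0.002,0,0,-0.135,-0.437,-0.151,0.496,-0.003,0,0,-0.167,-0.539,-0.187,0.613,-0.003,0.001,0,-0.189,-0.612,-0.212,0.695,-0.004,0.001,0,-0.198,-0.639,-0.221,0.726,-0.004,0.001,0,-0.198,-0.639,-0.221,0.726,-0.004,0.001,0,-0.198,-0.639,-0.221,0.726,-0.004,0.001,0
```

Call:
apply_moves(
  targets=[-0.03,-0.1,-0.03,0.11,0,0,0,-0.06,-0.2,-0.07,0.23,0,0,0,-0.1,-0.32,-0.11,0.36,0,0,0,-0.13,-0.44,-0.15,0.5,0,0,0,-0.17,-0.54,-0.19,0.61,0,0,0,-0.19,-0.61,-0.21,0.7,0,0,0,-0.2,-0.64,-0.22,0.73,0,0,0,-0.2,-0.64,-0.22,0.73,0,0,0],
)

```text
clock: 0.77
eef_pos: [0.2816, 0.3801, 0.2816]
tool_rot: [-0.312, 0.634, 0.312, 0.635]
ft_force: [-0.8, 0.4, 0.4]
grip_width: 0.0001
```

Run:
```python
from h import *
go(.42,.22,.28,.48)
```

```text
pose [0.2816 0.3801 0.2816] yaw 0.913 clock 0.7667 F [-0.8  0.4  0.4] w 0.0
full [ 0.0061 -0.8293 -0.1687] [ 8.67e-01  1.10e-03 -2.00e-04]
0,-0.036,-0.007,0.037,0,-0,0,0.001,-0.13,-0.026,0.135,0,-0,0,0.002,-0.262,-0.053,0.274,0,-0,0,0.003,-0.415,-0.084,0.433,0.001,-0,0,0.004,-0.567,-0.115,0.593,0.001,-0,0,0.005,-0.7,-0.142,0.731,0.001,-0,0,0.006,-0.794,-0.161,0.83,0.001,-0,0,0.006,-0.829,-0.169,0.867,0.001,-0,0,0.006,-0.829,-0.169,0.867,0.001,-0,0,0.006,-0.829,-0.169,0.867,0.001,-0,0
```

Call:
apply_moves(
  targets=[0,-0.04,-0.01,0.04,0,0,0,0,-0.13,-0.03,0.13,0,0,0,0,-0.26,-0.05,0.27,0,0,0,0,-0.41,-0.08,0.43,0,0,0,0,-0.57,-0.11,0.59,0,0,0,0,-0.7,-0.14,0.73,0,0,0,0,-0.79,-0.16,0.83,0,0,0,0,-0.83,-0.17,0.87,0,0,0,0,-0.83,-0.17,0.87,0,0,0],
)

```text
clock: 1.52
eef_pos: [0.4195, 0.2196, 0.2805]
tool_rot: [-0.168, 0.687, 0.168, 0.686]
ft_force: [0.3, -0.1, 0.2]
grip_width: 0.0002
```

Run:
```python
from h import *
go(.57,.04,.27,.07)
```

```text
pose [0.4195 0.2196 0.2805] yaw 0.479 clock 1.5167 F [ 0.3 -0.1  0.2] w 0.0
full [ 0.0419 -0.915   0.2032] [ 8.179e-01 -2.900e-03  7.000e-04]
0.002,-0.039,0.009,0.035,-0,0,0,0.007,-0.143,0.032,0.128,-0,0,0,0.013,-0.29,0.064,0.259,-0.001,0,0,0.021,-0.457,0.102,0.409,-0.001,0,0,0.029,-0.625,0.139,0.559,-0.002,0,0,0.035,-0.772,0.171,0.69,-0.002,0.001,0,0.04,-0.876,0.194,0.783,-0.003,0.001,0,0.042,-0.915,0.203,0.818,-0.003,0.001,0,0.042,-0.915,0.203,0.818,-0.003,0.001,0,0.042,-0.915,0.203,0.818,-0.003,0.001,0
```

Call:
apply_moves(
  targets=[0,-0.04,0.01,0.04,0,0,0,0.01,-0.14,0.03,0.13,0,0,0,0.01,-0.29,0.06,0.26,0,0,0,0.02,-0.45,0.1,0.41,0,0,0,0.03,-0.6,0.14,0.56,0,0,0,0.03,-0.75,0.17,0.69,0,0,0,0.04,-0.87,0.19,0.78,0,0,0,0.04,-0.92,0.2,0.82,0,0,0,0.04,-0.92,0.2,0.82,0,0,0],
)

```text
clock: 2.27
eef_pos: [0.5709, 0.0388, 0.2701]
tool_rot: [-0.025, 0.707, 0.024, 0.706]
ft_force: [-1.0, -0.3, 0.6]
grip_width: 0.0001
```

Run:
```python
from h import *
p,d=bot.camera("wrist");cv2.imwrite("pics/w1.png",p[:,:,::-1])
go(.69,-.12,.26)
```

```text
pose [0.57   0.0402 0.2705] yaw 0.071 clock 2.3167 F [ 0.5  0.5 -0. ] w -0.0
full [ 0.041  -0.6733  0.4333] [ 0.4867 -0.0032 -0.0009]
0.002,-0.029,0.019,0.021,-0,-0,0,0.006,-0.105,0.068,0.076,-0,-0,0,0.013,-0.213,0.137,0.154,-0.001,-0,0,0.021,-0.337,0.217,0.243,-0.002,-0,0,0.028,-0.46,0.296,0.333,-0.002,-0.001,0,0.035,-0.568,0.366,0.411,-0.003,-0.001,0,0.039,-0.644,0.415,0.466,-0.003,-0.001,0,0.041,-0.673,0.433,0.487,-0.003,-0.001,0,0.041,-0.673,0.433,0.487,-0.003,-0.001,0,0.041,-0.673,0.433,0.487,-0.003,-0.001,0
```

View pics/w1.png

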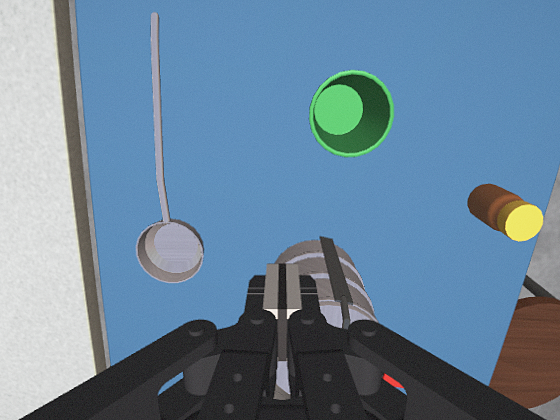

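The wrist view shows the fingers closed, with their tips near (282,265). The tab is partly hidden at (390,380), and the ladle bowl is at (170,250). I'll continue to above the tab.

Call:
apply_moves(
  targets=[0,-0.03,0.02,0.02,0,0,0,0.01,-0.1,0.07,0.08,0,0,0,0.01,-0.21,0.14,0.15,0,0,0,0.02,-0.34,0.22,0.24,0,0,0,0.03,-0.46,0.3,0.33,0,0,0,0.03,-0.57,0.37,0.41,0,0,0,0.04,-0.64,0.41,0.47,0,0,0,0.04,-0.67,0.43,0.49,0,0,0,0.04,-0.67,0.43,0.49,0,0,0,0.04,-0.67,0.43,0.49,0,0,0],
)

```text
clock: 3.15
eef_pos: [0.689, -0.1183, 0.2611]
tool_rot: [0.061, 0.705, -0.061, 0.704]
ft_force: [-0.2, -0.6, 0.7]
grip_width: 0.0001
```

Run:
```python
from h import *
p,d=bot.camera("scene");cv2.imwrite("pics/s2.png",p[:,:,::-1])
go(.69,-.12,.178)
```

```text
pose [ 0.6888 -0.1178  0.2616] yaw -0.172 clock 3.2 F [ 0.1  0.6 -0.6] w -0.0
full [ 0.3343 -0.0079  0.0063] [ 0.001  -0.0006 -0.001 ]
0.014,-0,0,0,-0,-0,0,0.052,-0.001,0.001,0,-0,-0,0,0.106,-0.003,0.002,0,-0,-0,0,0.167,-0.004,0.003,0,-0,-0.001,0,0.229,-0.005,0.004,0.001,-0,-0.001,0,0.282,-0.007,0.005,0.001,-0,-0.001,0,0.32,-0.008,0.006,0.001,-0.001,-0.001,0,0.334,-0.008,0.006,0.001,-0.001,-0.001,0,0.334,-0.008,0.006,0.001,-0.001,-0.001,0,0.334,-0.008,0.006,0.001,-0.001,-0.001,0
```

View pics/s2.png

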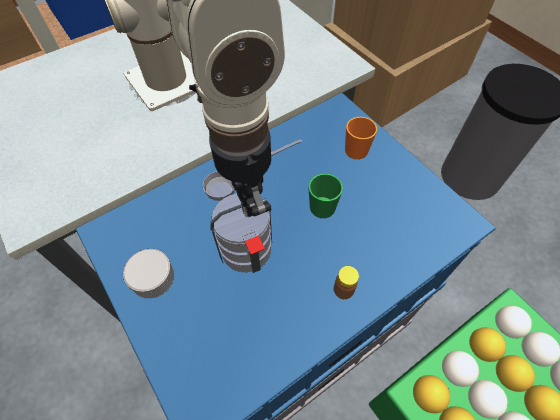

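Call:
apply_moves(
  targets=[0.05,0,0,0,0,0,0,0.1,0,0,0,0,0,0,0.16,0,0,0,0,0,0,0.22,0,0,0,0,0,0,0.27,0,0,0,0,0,0,0.31,-0.005,0.005,0,0,0,0,0.33,-0.005,0.005,0,0,0,0,0.33,-0.005,0.005,0,0,0,0],
)

```text
clock: 3.87
eef_pos: [0.6892, -0.1199, 0.1779]
tool_rot: [0.061, 0.705, -0.061, 0.704]
ft_force: [-0.3, -0.9, -0.4]
grip_width: -0.0001
```

Run:
```python
from h import *
go(.69,-.12,.178)
p,d=bot.camera("scene");a=cv2.resize(p[150:300,180:340,::-1],None,fx=4,fy=4,interpolation=2);cv2.imwrite("pics/s3.png",a)
```

```text
pose [ 0.6892 -0.1199  0.1779] yaw -0.173 clock 3.8667 F [-0.3 -0.9 -0.4] w -0.0
full [-0.0005  0.0001  0.0031] [-0.0009 -0.0042 -0.0002]
-0,0,0,-0,-0,-0,0,-0,0,0,-0,-0.001,-0,0,-0,0,0.001,-0,-0.001,-0,0,-0,0,0.002,-0,-0.002,-0,0,-0,0,0.002,-0.001,-0.003,-0,0,-0,0,0.003,-0.001,-0.004,-0,0,-0,0,0.003,-0.001,-0.004,-0,0,-0,0,0.003,-0.001,-0.004,-0,0,-0,0,0.003,-0.001,-0.004,-0,0,-0,0,0.003,-0.001,-0.004,-0,0
```

View pics/s3.png

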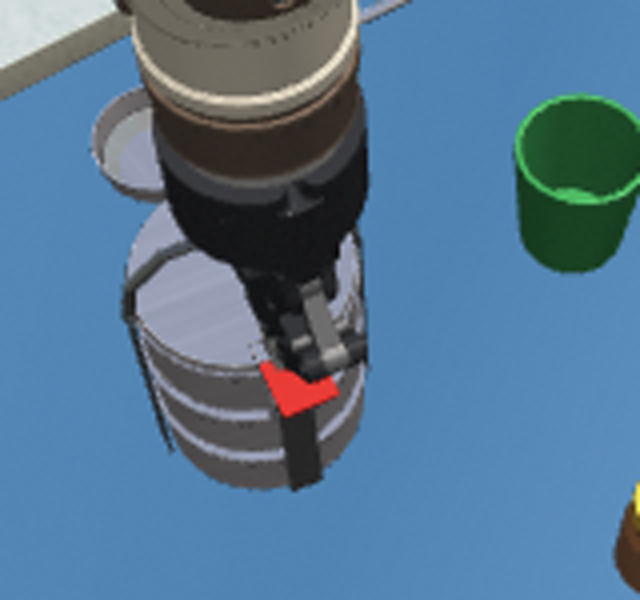

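Run:
```python
from h import *
c=bot.camera_params("scene")
for P in((.6892,-.1199,.1779),(.69,-.12,.153)):
    q=c['T'][:3,:3].T@(np.array(P)-c['T'][:3,3]);u=c['cx']+c['fx']*q[0]/-q[2];v=c['cy']+c['fy']*q[1]/q[2]
    print(u,v,(u-180)*4,(v-150)*4)
```

```text
253.53634422811746 237.48306743836216 294.1453769124698 349.9322697534486
254.64326827319832 244.3545054565524 298.57307309279327 377.4180218262096
```

Call:
apply_moves(
  targets=[0,0,0,0,0,0,0,0,0,0,0,0,0,0,0,0,0,0,0,0,0,0,0,0,0,0,0,0,0,0,0,0,0,0,0,0,0,0,0,0,0,0,0,0,0,0,0,0,0,0,0,0,0,0,0,0,0,0,0,0,0,0,0,0,0,0,0,0,0,0,0,0,0,0,0,0,0,0,0,0,0,0,0,0],
)

```text
clock: 4.92
eef_pos: [0.69, -0.121, 0.1788]
tool_rot: [0.061, 0.704, -0.061, 0.704]
ft_force: [-0.8, -0.3, 0.3]
grip_width: 0.0002
```

Call:
apply_moves(
  targets=[0,0,0,0,0,0,0,0,0,0,0,0,0,0,0,0,0,0,0,0,0,0,0,0,0,0,0,0,0,0,0,0,0,0,0,0,0,0,0,0,0,0,0,0,0,0,0,0,0,0,0,0,0,0,0,0,0,0,0,0,0,0,0,0,0,0,0,0,0,0,0,0,0,0,0,0,0,0,0,0,0,0,0,0],
)

```text
clock: 5.92
eef_pos: [0.69, -0.121, 0.1788]
tool_rot: [0.061, 0.704, -0.061, 0.704]
ft_force: [1.1, 0.7, 0.1]
grip_width: 0.0
```

Call:
apply_moves(
  targets=[0,0,0,0,0,0,0,0,0,0,0,0,0,0,0,0,0,0,0,0,0,0,0,0,0,0,0,0,0,0,0,0,0,0,0,0,0,0,0,0,0,0,0,0,0,0,0,0,0,0,0,0,0,0,0,0,0,0,0,0,0,0,0,0,0,0,0,0,0,0,0,0,0,0,0,0,0,0,0,0,0,0,0,0],
)

```text
clock: 6.92
eef_pos: [0.69, -0.121, 0.1788]
tool_rot: [0.061, 0.704, -0.061, 0.704]
ft_force: [0.4, 0.3, -0.5]
grip_width: -0.0
```

Call:
apply_moves(
  targets=[-0.05,0,0,0,0,0,0,-0.12,0,0,0,0,0,0,-0.2,0,0,0,0,0,0,-0.28,0,0,0,0,0,0,-0.35,0,0,0,0,0,0,-0.39,0,0,0,0,0,0,-0.4,0,0,0,0,0,0,-0.4,0,0,0,0,0,0],
)

```text
clock: 7.58
eef_pos: [0.6906, -0.1211, 0.2799]
tool_rot: [0.061, 0.704, -0.062, 0.705]
ft_force: [0.7, 0.0, 0.0]
grip_width: -0.0
```

Run:
```python
from h import *
go(.446,-.0715,.27)
```

```text
pose [ 0.6906 -0.1211  0.2799] yaw -0.174 clock 7.5833 F [0.7 0.  0. ] w -0.0
full [ 0.0371  0.0261 -0.9979] [-0.0301  0.0046  0.    ]
0.002,0.001,-0.043,-0.001,0,0,0,0.006,0.004,-0.156,-0.005,0.001,0,0,0.012,0.008,-0.316,-0.01,0.001,0,0,0.019,0.013,-0.499,-0.015,0.002,0,0,0.025,0.018,-0.682,-0.021,0.003,0,0,0.031,0.022,-0.842,-0.025,0.004,0,0,0.036,0.025,-0.955,-0.029,0.004,0,0,0.037,0.026,-0.998,-0.03,0.005,0,0,0.037,0.026,-0.998,-0.03,0.005,0,0,0.037,0.026,-0.998,-0.03,0.005,0,0
```

Call:
apply_moves(
  targets=[0,0,-0.03,0,0,0,0,0,0,-0.1,0,0,0,0,0,0.01,-0.2,-0.01,0,0,0,0.01,0.01,-0.33,-0.01,0,0,0,0.01,0.01,-0.47,-0.01,0,0,0,0.02,0.02,-0.61,-0.02,0,0,0,0.02,0.02,-0.75,-0.02,0,0,0,0.03,0.02,-0.86,-0.03,0,0,0,0.03,0.025,-0.95,-0.03,0,0,0,0.03,0.025,-0.995,-0.03,0,0,0,0.03,0.025,-0.995,-0.03,0,0,0],
)

```text
clock: 8.5
eef_pos: [0.443, -0.0712, 0.2706]
tool_rot: [0.056, 0.706, -0.056, 0.704]
ft_force: [1.0, 0.1, 0.2]
grip_width: 0.0
```

Run:
```python
from h import *
o=bot.get_obs();p,d=bot.camera("wrist");a=p[:,:,::-1].copy()
T=np.eye(4);T[:3,:3]=R.from_quat(o['tool_rot']).as_matrix();T[:3,3]=o['eef_pos'];c=bot.camera_params("wrist");T=T@c['tool_from_camera']
q=T[:3,:3].T@(np.array([.446,-.0715,.03])-T[:3,3]);print('proj bowl',c['cx']+c['fx']*q[0]/-q[2],c['cy']+c['fy']*q[1]/q[2])
cv2.imwrite("pics/w2.png",a)
go(.446,-.0715,.0555)
```

```text
proj bowl 285.607015087848 166.68442038900997
pose [ 0.4448 -0.0716  0.2708] yaw -0.159 clock 8.55 F [0.4 0.1 0.4] w -0.0
full [0.8611 0.0011 0.0053] [ 0.0001 -0.0016  0.0001]
0.037,0,0,0,-0,0,0,0.135,0,0.001,0,-0,0,0,0.272,0,0.002,0,-0,0,0,0.431,0.001,0.003,0,-0.001,0,0,0.589,0.001,0.004,0,-0.001,0,0,0.727,0.001,0.005,0,-0.001,0,0,0.824,0.001,0.005,0,-0.001,0,0,0.861,0.001,0.005,0,-0.002,0,0,0.861,0.001,0.005,0,-0.002,0,0,0.861,0.001,0.005,0,-0.002,0,0
```

View pics/w2.png

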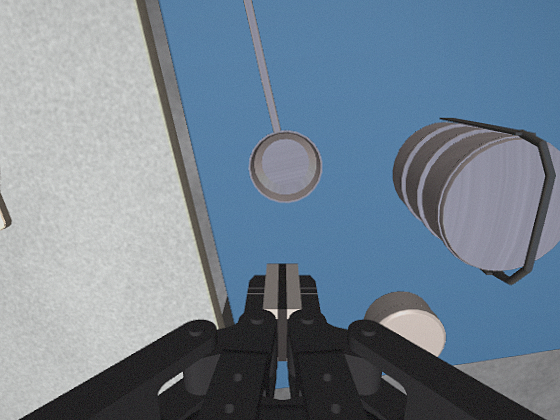

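The bowl's rim is centred at (285,166) in the wrist view. My estimate projects to (285.6,166.7), so they agree. I'll descend.

Call:
apply_moves(
  targets=[0.03,0,0,0,0,0,0,0.1,0,0,0,0,0,0,0.2,0,0,0,0,0,0,0.31,0,0,0,0,0,0,0.43,0,0,0,0,0,0,0.55,0,0,0,0,0,0,0.66,0,0,0,0,0,0,0.75,0,0,0,0,0,0,0.81,0,0,0,0,0,0,0.85,0,0,0,0,0,0,0.86,0,0.005,0,0,0,0,0.86,0,0.005,0,0,0,0],
)

```text
clock: 9.55
eef_pos: [0.4471, -0.072, 0.0546]
tool_rot: [0.056, 0.706, -0.056, 0.704]
ft_force: [0.1, 0.8, 0.2]
grip_width: -0.0
```

Run:
```python
from h import *
go(.446,-.0715,.0555)
p,d=bot.camera("wrist");cv2.imwrite("pics/w3.png",p[:,:,::-1])
```

```text
pose [ 0.4471 -0.072   0.0546] yaw -0.159 clock 9.55 F [0.1 0.8 0.2] w -0.0
full [-0.0038  0.0013 -0.0045] [-0.0002 -0.006  -0.    ]
-0,0,-0,-0,-0,-0,0,-0.001,0,-0.001,-0,-0.001,-0,0,-0.001,0,-0.001,-0,-0.002,-0,0,-0.002,0.001,-0.002,-0,-0.003,-0,0,-0.003,0.001,-0.003,-0,-0.004,-0,0,-0.003,0.001,-0.004,-0,-0.005,-0,0,-0.004,0.001,-0.004,-0,-0.006,-0,0,-0.004,0.001,-0.005,-0,-0.006,-0,0,-0.004,0.001,-0.005,-0,-0.006,-0,0,-0.004,0.001,-0.005,-0,-0.006,-0,0
```

View pics/w3.png

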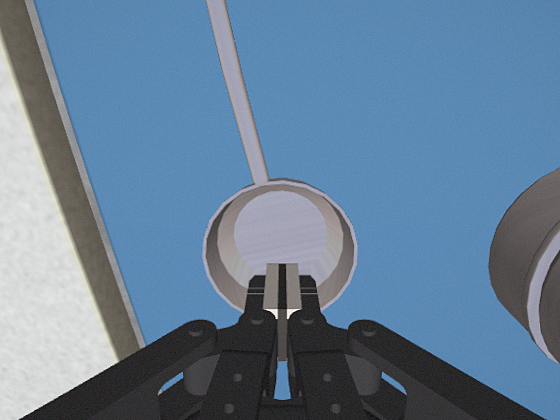

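The fingertips at (282,265) sit over the bowl, whose rim is centred near (280,250). That offset fits a tip 25 mm above the rim seen at an angle. I'll hold here.

Call:
apply_moves(
  targets=[0,0,0,0,0,0,0,0,0,0,0,0,0,0,0,0,0,0,0,0,0,0,0,0,0,0,0,0,0,0,0,0,0,0,0,0,0,0,0,0,0,0,0,0,0,0,0,0,0,0,0,0,0,0,0,0,0,0,0,0,0,0,0,0,0,0,0,0,0,0,0,0,0,0,0,0,0,0,0,0,0,0,0,0],
)

```text
clock: 10.6
eef_pos: [0.4473, -0.072, 0.0563]
tool_rot: [0.056, 0.705, -0.056, 0.705]
ft_force: [0.4, -0.4, -0.1]
grip_width: 0.0
```

Call:
apply_moves(
  targets=[0,0,0,0,0,0,0,0,0,0,0,0,0,0,0,0,0,0,0,0,0,0,0,0,0,0,0,0,0,0,0,0,0,0,0,0,0,0,0,0,0,0,0,0,0,0,0,0,0,0,0,0,0,0,0,0,0,0,0,0,0,0,0,0,0,0,0,0,0,0,0,0,0,0,0,0,0,0,0,0,0,0,0,0],
)

```text
clock: 11.6
eef_pos: [0.4474, -0.072, 0.0563]
tool_rot: [0.056, 0.705, -0.056, 0.705]
ft_force: [-0.1, -0.1, 1.0]
grip_width: -0.0002
```

Call:
apply_moves(
  targets=[0,0,0,0,0,0,0,0,0,0,0,0,0,0,0,0,0,0,0,0,0,0,0,0,0,0,0,0,0,0,0,0,0,0,0,0,0,0,0,0,0,0,0,0,0,0,0,0,0,0,0,0,0,0,0,0,0,0,0,0,0,0,0,0,0,0,0,0,0,0,0,0,0,0,0,0,0,0,0,0,0,0,0,0],
)

```text
clock: 12.6
eef_pos: [0.4474, -0.072, 0.0563]
tool_rot: [0.056, 0.705, -0.056, 0.705]
ft_force: [0.0, -0.3, 0.1]
grip_width: 0.0002
```

Call:
apply_moves(
  targets=[-0.03,0,0,0,0,0,0,-0.1,0,0,0,0,0,0,-0.2,0,0,0,0,0,0,-0.31,0,0,0,0,0,0,-0.43,0,0,0,0,0,0,-0.55,0,0,0,0,0,0,-0.66,0,0,0,0,0,0,-0.74,0,0,0,0,0,0,-0.78,0,0,0,0,0,0,-0.8,0,0,0,0,0,0,-0.8,0,0,0,0,0,0],
)

```text
clock: 13.52
eef_pos: [0.448, -0.0721, 0.2578]
tool_rot: [0.056, 0.704, -0.056, 0.706]
ft_force: [0.3, 0.0, -0.1]
grip_width: 0.0002
```

Run:
```python
from h import *
go(.47,.11,.26,n=10,hold=1)
```

```text
pose [ 0.448  -0.0721  0.2578] yaw -0.159 clock 13.5167 F [ 0.3  0.  -0.1] w 0.0
full [-0.0087  0.7331 -0.0282] [-0.7778  0.0057  0.0011]
-0,0.021,-0.001,-0.022,0,0,0,-0.001,0.076,-0.003,-0.081,0.001,0,0,-0.002,0.158,-0.006,-0.168,0.001,0,0,-0.003,0.258,-0.01,-0.274,0.002,0,0,-0.004,0.367,-0.014,-0.389,0.003,0.001,0,-0.006,0.475,-0.018,-0.504,0.004,0.001,0,-0.007,0.575,-0.022,-0.61,0.004,0.001,0,-0.008,0.657,-0.025,-0.697,0.005,0.001,0,-0.008,0.713,-0.027,-0.756,0.006,0.001,0,-0.009,0.733,-0.028,-0.778,0.006,0.001,0,-0.009,0.733,-0.028,-0.778,0.006,0.001,0
```

Call:
apply_moves(
  targets=[0,0.02,0,-0.02,0,0,0,0,0.08,0,-0.08,0,0,0,0,0.16,-0.01,-0.17,0,0,0,0,0.26,-0.01,-0.27,0,0,0,0,0.37,-0.01,-0.39,0,0,0,-0.01,0.47,-0.02,-0.5,0,0,0,-0.01,0.58,-0.02,-0.61,0,0,0,-0.01,0.66,-0.02,-0.7,0,0,0,-0.01,0.71,-0.03,-0.76,0,0,0,-0.01,0.73,-0.03,-0.78,0,0,0,-0.01,0.73,-0.03,-0.78,0,0,0],
)

```text
clock: 14.43
eef_pos: [0.4682, 0.1104, 0.2575]
tool_rot: [-0.082, 0.703, 0.082, 0.701]
ft_force: [-0.1, -0.7, 0.8]
grip_width: 0.0003
```

Run:
```python
from h import *
go(.538,.283,.25,n=10,hold=1)
```

```text
pose [0.4682 0.1104 0.2575] yaw 0.233 clock 14.4333 F [-0.1 -0.7  0.8] w 0.0
full [0.0287 0.6072 0.4314] [-0.502  -0.0054 -0.0008]
0.001,0.017,0.012,-0.014,-0,-0,0,0.003,0.063,0.045,-0.052,-0.001,-0,0,0.006,0.131,0.093,-0.108,-0.001,-0,0,0.01,0.214,0.152,-0.177,-0.002,-0,0,0.014,0.304,0.216,-0.251,-0.003,-0,0,0.019,0.393,0.28,-0.325,-0.003,-0,0,0.022,0.476,0.338,-0.394,-0.004,-0.001,0,0.026,0.544,0.387,-0.45,-0.005,-0.001,0,0.028,0.59,0.419,-0.488,-0.005,-0.001,0,0.029,0.607,0.431,-0.502,-0.005,-0.001,0,0.029,0.607,0.431,-0.502,-0.005,-0.001,0
```

Call:
apply_moves(
  targets=[0,0.02,0.01,-0.01,0,0,0,0,0.06,0.04,-0.05,0,0,0,0.01,0.13,0.09,-0.11,0,0,0,0.01,0.21,0.15,-0.18,0,0,0,0.01,0.3,0.22,-0.25,0,0,0,0.02,0.39,0.28,-0.32,0,0,0,0.02,0.48,0.34,-0.39,0,0,0,0.03,0.54,0.39,-0.45,0,0,0,0.03,0.59,0.42,-0.49,0,0,0,0.03,0.605,0.43,-0.5,0,0,0,0.03,0.605,0.43,-0.5,0,0,0],
)

```text
clock: 15.35
eef_pos: [0.5392, 0.282, 0.2505]
tool_rot: [-0.169, 0.687, 0.169, 0.686]
ft_force: [-0.3, 0.4, -0.6]
grip_width: -0.0001
```

Run:
```python
from h import *
o=bot.get_obs();p,d=bot.camera("wrist");a=p[:,:,::-1].copy()
T=np.eye(4);T[:3,:3]=R.from_quat(o['tool_rot']).as_matrix();T[:3,3]=o['eef_pos'];c=bot.camera_params("wrist");T=T@c['tool_from_camera']
q=T[:3,:3].T@(np.array([.538,.283,.085])-T[:3,3]);print('proj',c['cx']+c['fx']*q[0]/-q[2],c['cy']+c['fy']*q[1]/q[2])
cv2.imwrite("pics/w4.png",a)
go(.538,.283,.1105,n=10,hold=1)
```

```text
proj 282.29240801655965 183.70130957177398
pose [0.539  0.2811 0.2508] yaw 0.481 clock 15.4 F [ 0.4  0.6 -0.6] w -0.0
full [0.5613 0.0086 0.0006] [-0.0069 -0.0018  0.0005]
0.016,0,0,-0,-0,0,0,0.058,0.001,0,-0.001,-0,0,0,0.121,0.002,0,-0.001,-0,0,0,0.198,0.003,0,-0.002,-0.001,0,0,0.281,0.004,0,-0.003,-0.001,0,0,0.364,0.006,0,-0.004,-0.001,0,0,0.44,0.007,0,-0.005,-0.001,0,0,0.503,0.008,0.001,-0.006,-0.002,0,0,0.546,0.008,0.001,-0.007,-0.002,0.001,0,0.561,0.009,0.001,-0.007,-0.002,0.001,0,0.561,0.009,0.001,-0.007,-0.002,0.001,0
```

View pics/w4.png

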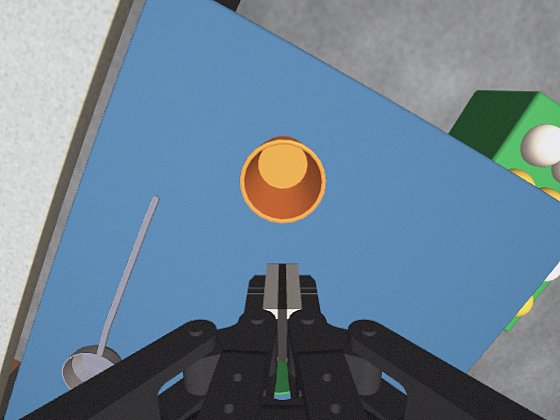

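The orange rim is centred at about (283,180), and my estimate projects to (282,184). The two agree to about 3 mm, so I'll descend with a small nudge towards tool +y.

Call:
apply_moves(
  targets=[0.02,0,0,0,0,0,0,0.06,0,0,0,0,0,0,0.12,0,0,0,0,0,0,0.2,0.005,0,0,0,0,0,0.28,0.005,0,0,0,0,0,0.36,0.01,0,0,0,0,0,0.44,0.01,0,0,0,0,0,0.5,0.01,0,0,0,0,0,0.54,0.01,0,0,0,0,0,0.56,0.01,0,0,0,0,0,0.56,0.01,0,0,0,0,0],
)

```text
clock: 16.32
eef_pos: [0.5369, 0.2825, 0.11]
tool_rot: [-0.168, 0.688, 0.168, 0.686]
ft_force: [-0.7, -0.5, 0.1]
grip_width: -0.0002
```

Run:
```python
from h import *
go(.538,.283,.1105,n=1,hold=0)
p,d=bot.camera("wrist");cv2.imwrite("pics/w5.png",p[:,:,::-1])
```

```text
pose [0.5369 0.2825 0.11  ] yaw 0.48 clock 16.3167 F [-0.7 -0.5  0.1] w -0.0
full [-0.0019 -0.0002  0.0049] [-0.0081 -0.0049  0.0001]
-0.002,-0,0.005,-0.008,-0.005,0,0
```

View pics/w5.png

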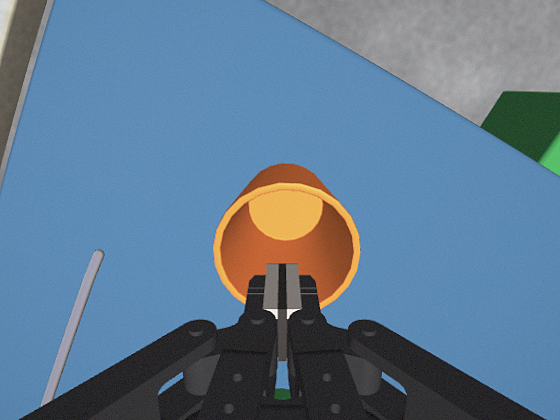

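The fingertips are over the middle of the orange mouth: the rim is centred near (287,250) and the tips are at x of about 282, roughly 2 mm off. I'll hold, then raise.

Call:
apply_moves(
  targets=[0,0,0,0,0,0,0,0,0,0,0,0,0,0,0,0,0,0,0,0,0,0,0,0,0,0,0,0,0,0,0,0,0,0,0,0,0,0,0,0,0,0,0,0,0,0,0,0,0,0,0,0,0,0,0,0,0,0,0,0,0,0,0,0,0,0,0,0,0,0,0,0,0,0,0,0,0,0,0,0,0,0,0,0],
)

```text
clock: 17.37
eef_pos: [0.5377, 0.2834, 0.1113]
tool_rot: [-0.168, 0.687, 0.168, 0.687]
ft_force: [0.2, 0.1, -0.5]
grip_width: 0.0002
```

Call:
apply_moves(
  targets=[0,0,0,0,0,0,0,0,0,0,0,0,0,0,0,0,0,0,0,0,0,0,0,0,0,0,0,0,0,0,0,0,0,0,0,0,0,0,0,0,0,0,0,0,0,0,0,0,0,0,0,0,0,0,0,0,0,0,0,0,0,0,0,0,0,0,0,0,0,0,0,0,0,0,0,0,0,0,0,0,0,0,0,0],
)

```text
clock: 18.37
eef_pos: [0.5377, 0.2834, 0.1113]
tool_rot: [-0.168, 0.687, 0.168, 0.687]
ft_force: [0.7, -0.0, -0.8]
grip_width: 0.0004
```

Call:
apply_moves(
  targets=[0,0,0,0,0,0,0,0,0,0,0,0,0,0,0,0,0,0,0,0,0,0,0,0,0,0,0,0,0,0,0,0,0,0,0,0,0,0,0,0,0,0,0,0,0,0,0,0,0,0,0,0,0,0,0,0,0,0,0,0,0,0,0,0,0,0,0,0,0,0,0,0,0,0,0,0,0,0,0,0,0,0,0,0],
)

```text
clock: 19.37
eef_pos: [0.5377, 0.2835, 0.1113]
tool_rot: [-0.168, 0.687, 0.168, 0.687]
ft_force: [-0.2, -0.8, 0.2]
grip_width: 0.0001
```

Call:
apply_moves(
  targets=[-0.03,0,0,0,0,0,0,-0.1,0,0,0,0,0,0,-0.2,0,0,0,0,0,0,-0.31,0,0,0,0,0,0,-0.43,0,0,0,0,0,0,-0.55,0,0,0,0,0,0,-0.66,0,0,0,0,0,0,-0.75,0,0,0,0,0,0,-0.81,0,0,0,0,0,0,-0.85,0,0,0,0,0,0,-0.86,0,0,0,0,0,0,-0.86,0,0,0,0,0,0],
)

```text
clock: 20.37
eef_pos: [0.538, 0.2836, 0.3277]
tool_rot: [-0.168, 0.686, 0.169, 0.688]
ft_force: [0.0, 0.3, 0.0]
grip_width: 0.0001
```

Call:
apply_moves(
  targets=[0,0,0,0,0,0,0,0,0,0,0,0,0,0,0,0,0,0,0,0,0,0,0,0,0,0,0,0,0,0,0,0,0,0,0],
)

```text
clock: 20.78
eef_pos: [0.5375, 0.2834, 0.3257]
tool_rot: [-0.169, 0.687, 0.168, 0.686]
ft_force: [-0.1, 0.2, 1.2]
grip_width: 0.0001
```

Run:
```python
from h import *
o=bot.get_obs();print(o['eef_pos'],np.abs(o['joint_vel']).max(),o['clock'])
p,d=bot.camera("scene");cv2.imwrite("pics/s9.png",p[:,:,::-1])
p,d=bot.camera("top");W=cloud("top",d);P=p.astype(int)
r=(P[...,0]>130)&(P[...,1]<60)&(P[...,2]<60)&(W[...,2]>.12)&(W[...,2]<.18)
print('tab',np.median(W[r],0)); cv2.imwrite("pics/t9.png",p[:,:,::-1])
```

```text
[0.53753356 0.28335116 0.32565019] 0.005142429906487267 20.7833
tab [ 0.68845259 -0.11897931  0.15231441]
```

View pics/t9.png

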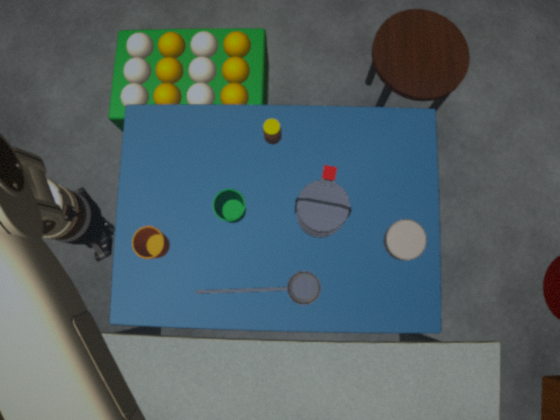

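View pics/s9.png

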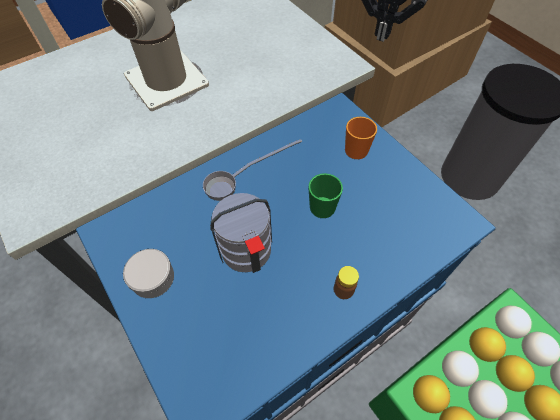

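Both views show every object at its original pixel position: tab (329,173), bowl (304,287) and orange cup (148,242). The hand is raised well clear, so I'll hand the job in.

```bash
python3 -c "
from h import *
print(bot.job_done())"
```

```text
the job is handed in; nothing more can be done
None
```

I pointed with closed fingers at the three spots in the order asked, raised the hand, and handed the job in at about 21 s of the 59 s allowed. No verdict came back. Each hold lasted about 3 s.

| Spot | Fingertip height above it |
|---|---|
| Red clip tab | about 26 mm |
| Ladle bowl | about 26 mm |
| Orange cup mouth | about 26 mm |

- **Aim:** the fingertips were within about 1–2 mm sideways of my measured position for each spot. The wrist camera and the top camera differed by up to about 3 mm on the orange cup. I only nudged partway towards the wrist reading, so that one may be 2–3 mm off centre, still well inside the mouth.
- **Contact:** every force reading, taken at the end of each move, stayed at noise level, about 1 N.
- **Final check:** the last pictures show every object where it started. The tab measured within 1 mm of its first reading. The hand finished at z = 0.326 m above the orange cup, about 24 cm clear of its rim.

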